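# Bolt the tyre lever away

## Task

Put the grey tyre lever into the open compartment of the oak box and let go of it, then shut the flap and lock it with the steel bolt on the box. The bolt sits behind a bump: lift it over, slide it all the way home over the flap and let it drop fully down behind the bump. Leave the glass bowl, the glasses case and the loose key where they are.

Things in the scene. Friction and masses are not known exactly. Their poses are not given: they have to be found in the camera images.
- keybox: Low oak box fixed on the oak shelf, 180 (its x) x 255 (its y) x 55 mm high. Origin: centre of its underside; z up. Its +y half is an open-topped compartment with a flap; its -y half is a solid ledge, top at 55 mm, that carries the bolt. The box's yaw is up to 0.35 rad either way from the robot's axes.
- compartment (a point): Centre of the compartment's floor; axes as the box. Inside it measures 160 (x) x 120 (y) mm and 33 mm from its floor, 12 mm above the shelf, to its rim. Walls 9 to 12 mm thick.
- flap_hinge (a point): Middle of the flap's hinge line, 50 mm above the shelf, at the compartment's +y edge; axes as the box; the line runs along the box's x.
- flap (a joint): Angle (rad) of the oak flap: 0 shut (level, its top 55 mm above the shelf, flush with the ledge), up to 1.95; starts open at 1.6 to 1.85, i.e. upright or leaning back past upright, to the box's +y side. The flap is 178 (x) x 135 mm, 10 mm thick, centred on the hinge line, 0.17 kg; shut, it reaches from the hinge 135 mm towards -y. Its stiff hinge (0.19 N m) holds it where it is left; pushed from its outer (box +y) side with a few N at the free edge it swings over and down.
- bolt (a joint): Travel (m) of the steel bolt along the box's +y, towards the flap: 0 fully back, 0.042 fully home. Starts at 0 to 0.006. A cross-wise tooth under the bolt meets a fixed steel ridge, 7 mm high and 34 mm wide (box x), at box y = -47 mm, so that with the bolt down it cannot pass between about 0.012 and 0.028. Home, its nose reaches 37 mm over the edge of the shut flap; the nose stops the flap if it is out before the flap is shut. It slides with about 1 N.
- bolt_lift (a joint): Height (m) by which the bolt is lifted: 0 down, stop at 0.016. At least 0.0075 is needed to pass the ridge. Only its weight (0.16 kg) draws it down; let go beyond the ridge, it drops to 0.
- bolt_knob (a point): Centre of the bolt's upright block-shaped steel handle, which moves with the bolt, 14 (box x) x 18 (box y) mm and 33 mm tall; axes as the box. Bolt down, its centre is 91 mm and its top 107.5 mm above the shelf, rising from the bolt's bar (14 mm wide, top 74.5 mm above the shelf). At bolt travel 0 it stands at box y = -85 mm, x = 0. Two staples over the bar, 27 mm wide (box x) and 96 mm high, stand at box y = -117 and -20 mm. Pinch it from above across the box's x.
- lever_mid (a point): Centre, half-way up, of the loose grey plastic tyre lever lying flat on the shelf: 110 mm long along its own x, 20 mm wide and 10 mm thick over the middle 70 mm (thinner spoon at +x, stub at -x), about 30 g.
- lever: The same tyre lever; origin at the centre of its underside.
- bowl: Bystander: green glass bowl, rim diameter 130 mm, 55 mm high; origin under its centre.
- case: Bystander: grey folded glasses case 158 x 62 x 37 mm; origin under its centre.
- key: Bystander: aluminium key 75 mm long, 5 mm thick, lying flat; origin near its middle, underside.
There are look-alikes about, which are no part of the job. Several things look just like the lever: the one meant starts farthest from the robot's base.

How it is judged:
On the way, in this order (a step that is already met when the one before it is completed fails the run):
1. the tyre lever lies in the compartment, let go and at rest (x of lever_mid in the frame of compartment between -0.08 and 0.08 m and y of lever_mid in the frame of compartment between -0.06 and 0.06 m and z of lever_mid in the frame of compartment between -0.003 and 0.018 m and contact force between the fingers and lever below 0.2 N and linear speed of lever below 0.02 m/s), for 0.2 s.
2. the flap is shut (value of joint flap below 0.035 rad), for 0.1 s.
3. the bolt is lifted clear of its bump with the flap shut (value of joint flap below 0.035 rad and value of joint bolt_lift above 0.006 m).
At the end, for the whole second after the job is handed in: Lever released and at rest in the compartment (centre inside the walls, under 18 mm above the floor); flap under 0.035 rad; bolt travel over 0.034 m, lift under 0.0025 m, at rest; bowl, case and key moved under 30 mm, bowl upright (all of step 1 and value of joint flap below 0.035 rad and value of joint bolt above 0.034 m and value of joint bolt_lift below 0.0025 m and velocity of joint bolt below 0.01 m/s and not (distance of any of bowl, case, key from where it was at the start of the episode above 0.03 m or angle between bowl's own z axis and vertical above 0.5 rad)); the robot touches nothing.
It fails at once if the bowl, the glasses case or the loose key is pushed 30 mm away, or the bowl is tipped (distance of any of bowl, case, key from where it was at the start of the episode above 0.03 m or angle between bowl's own z axis and vertical above 0.5 rad).
It also fails if it takes over 70 s, if anything falls off the work surface, if the arm or the gripper's body presses on something with over 40 N, if the wrist force passes 120 N, or if a joint passes its speed limit or range.

## Robot

A 6-joint arm with a two-finger parallel gripper is mounted at the origin on the work surface. World frame = base frame: x ahead of the robot, y to its left, z up, the work surface at z = 0. Lengths are in m, angles in rad, forces in N, time in s.
With the tool pointing down it reaches from about 0.275 to 0.725 m from the base axis. Payload 15.9 kg.
Tool frame: the origin (TCP) lies between the finger pads; the fingertips stand 19 mm ahead of it and the grasp point (between the pads) is the TCP; x points along the fingers, y is the direction in which the jaws open and shut, and the axes are right-handed (so a half turn about x gives the same grasp; the last joint's range is limited). The gripper opens to 85 mm and grips with 20 to 120 N. Pads are 22 mm wide; open, the fingers measure 114 mm over their backs; the gripper's body (76 mm by 85 mm) begins 54 mm behind the grasp point. The pads swing forward as they close: fully open they stand 13 mm farther back than shut.
Start: joints at [-1.259, 0.213, -0.034, 1.323, 0, 1.571], TCP at [0.153, -0.476, 0.25] pointing down, gripper open.
Joint ranges: [-2.98, 2.98], [-0.74, 1.72], [-1.14, 1.35], [-2.1, 2.04], [-1.57, 1.44], [-3.14, 3.14]. Speed limits (rad/s): [1.89, 1.89, 2.39, 2.57, 3.14, 3.14].

## Interface

Orientations are given as a rotation vector (axis times angle).
In Python, from rig import * gives the robot as it stands.
- The arm moves only by the tool arm_command, never from a script. Its argument "series" is a list of rows, each a list of 6 numbers: the shift along the tool's x, y, z in units of 25 mm (1.0 is 25 mm), then the turn, a rotation vector about the tool's x, y, z in units of 6 degrees (1.0 is 6 degrees). A call has 1 to 10 rows; each row shifts and turns the pose as measured when the row begins, along the tool's axes as they then stand; what a row does not reach is not made up. A row lasts 1/10 s, in which the tool goes at most 50 mm and 8.59 degrees, less where a joint would pass 70% of its speed; a pose out of reach is approached as far as the arm can. A call with a number of a shift or a turn outside -1 to 1 is refused whole. A call with a gripper value outside its range is refused whole. "gripper" is the opening, from -1 (shut) to 1 (fully open), set as the call begins (left out, the last holds). The fingers move at their own pace and stop on an object; "force" is the grip in N (left out, the last holds). Time passes only in rows, so rows that do not move let the fingers close. It gives the time, the measured TCP pose, the force and the opening at its end, in the units of the state.
- state(): the state, without advancing time (a new reading comes with each control period).
- read_camera(name): name is "scene" or "top" or "wrist"; returns a dict with "pixels" (384x512x3 uint8, red, green, blue), "mtx" (3x3 intrinsics, pixels), "rvec" (rotation vector, rad) and "tvec" (3), from world to camera coordinates, as OpenCV has them; the wrist camera has in their place "tool_from_camera" (4x4, takes a point from camera to tool coordinates, whose origin is the TCP and whose axes are the tool frame's). Camera axes: x right, y down, z forward; pixel columns grow to the right and rows downward; lengths in m; the calibration is good to about 2 mm. A picture is of the moment at which its call begins: read the wrist's pose just before it. There is no depth.
- hand_in(): hands the job in, once; it reports no verdict.
The state is a dict: "t": time; "joint_positions": joint angles; "joint_vel": joint speeds; "tau": joint torques, N m; "eef_pos": TCP position; "tool_rot": TCP orientation; "contact_force": force on the tool from outside, world axes, zero at the start; "torque": the same for the moment, N m; "gripper_width": opening from 0.0 (shut) to 1.0 (fully open).
Only numpy, scipy, OpenCV 4.12 (cv2) and the standard library are available. Lean on these libraries where they do the work, as an engineer would, in place of code of your own. Each camera call takes 0.05 s, during which the arm holds its last target. There are 200 camera calls.

## Working session

There is one attempt and no reset: what is moved stays moved. The work goes in short steps, Python scripts to look and compute and a tool call to move; the robot and the scene stay as the last step left them, time stands still between calls to the robot, and variables do not carry over. Pictures are saved under pics/ and viewed, about 8 in all and at most 12, crops included, and the job is handed in when it is done.

Besides the shell and the picture viewer there is one more tool, called after ">>>" as a command line: name --pt "numbers of a row" for each row, then --argument value for the rest. arm_command: Moves the arm, as the interface text tells. Shifts and turns lie within -1 to 1; 1 stands for 25 mm of shift or 6 degrees of turn. Its arguments: {"type":"object","properties":{"series":{"type":"array","items":{"type":"array","items":{"type":"number"}}},"gripper":{"type":"number"},"force":{"type":"number"}},"required":["series"]}

```bash
mkdir -p pics; ls
cat > h.py <<'E'
from rig import *
import numpy as np, cv2
from scipy.spatial.transform import Rotation as R
def cam(n):
    s=state(); c=read_camera(n)
    if n=="wrist":
        T=np.eye(4);T[:3,:3]=R.from_rotvec(s["tool_rot"]).as_matrix();T[:3,3]=s["eef_pos"]
        M=T@np.array(c["tool_from_camera"]); Rw=M[:3,:3];o=M[:3,3]
    else:
        Rc=R.from_rotvec(np.ravel(c["rvec"])).as_matrix();Rw=Rc.T;o=-Rc.T@np.ravel(c["tvec"])
    return dict(img=c["pixels"],K=np.array(c["mtx"]),Rw=Rw,o=o)
def pt(c,u,v,z):
    d=c["Rw"]@np.linalg.inv(c["K"])@np.array([u,v,1.]);return c["o"]+d*(z-c["o"][2])/d[2]
def px(c,p):
    q=c["K"]@(c["Rw"].T@(np.array(p)-c["o"]));return q[:2]/q[2]
def save(c,n,box=None,f=1):
    im=c["img"]
    if box: u0,v0,u1,v1=box; im=im[v0:v1,u0:u1]
    im=cv2.resize(im,None,fx=f,fy=f,interpolation=cv2.INTER_CUBIC); cv2.imwrite(f"pics/{n}.png",im[...,::-1])
def st():
    s=state();print("t",s["t"],"p",np.round(s["eef_pos"],4),"r",np.round(R.from_rotvec(s["tool_rot"]).as_matrix(),3).tolist(),"F",np.round(s["contact_force"],1),"g",s["gripper_width"])
E
python3 - <<'E'
from h import *
import pickle
c=cam("top");d=cam("scene");pickle.dump((c,d),open("c0.pkl","wb"))
save(c,"top0",None,1.5);save(d,"scene0",None,1.5)
print(c["o"],c["Rw"],d["o"]);st()
E
```

```text
pics
[0.48232565 0.0526534  0.93106995] [[ 0.01679896 -0.99879354  0.0461439 ]
 [-0.99956895 -0.01566488  0.02482983]
 [-0.02407703 -0.04654113 -0.99862617]] [ 1.11696157 -0.44526312  0.71343517]
t 0.1 p [ 0.1533 -0.4756  0.2499] r [[-0.0, 0.307, -0.952], [0.001, -0.952, -0.307], [-1.0, -0.001, -0.0]] F [0.3 0.  0.3] g 1.0004232376925373
```

View pics/top0.png

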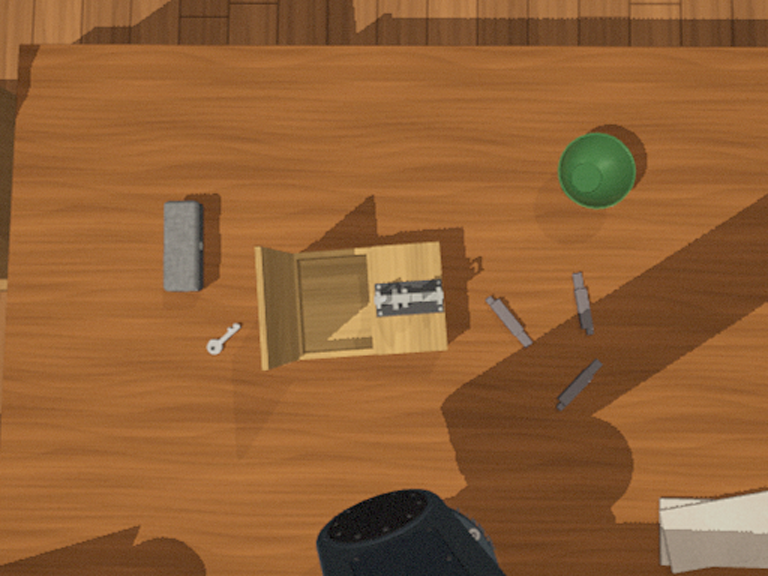

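View pics/scene0.png

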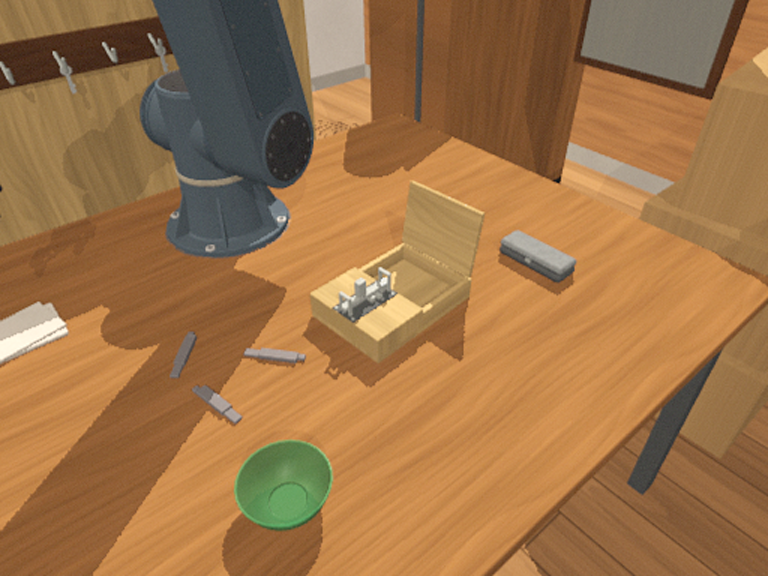

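The top view shows three lever look-alikes at display pixels A (510,321), B (583,303) and C (579,386). The box's ledge corners are at (439,242) and (447,349), the knob is near (402,296), and the flap stands at the left. I'll compute distances from the base to pick the farthest lever, and crop to confirm.

Run:
```python
from h import *
import pickle
c,d=pickle.load(open("c0.pkl","rb"))
for n,u,v in [("A",510,321),("B",583,303),("C",579,386)]:
    p=pt(c,u/1.5,v/1.5,.005);print(n,p.round(3),"dist",np.hypot(*p[:2]).round(3))
im=c["img"]
for n,(u,v) in dict(A=(510,321),B=(583,303)).items():
    x,y=int(u/1.5),int(v/1.5);w=im[y-25:y+25,x-25:x+25].astype(int)
    m=(w.max(2)-w.min(2)<35)
    k,l,s,ce=cv2.connectedComponentsWithStats(m.astype(np.uint8));i=1+np.argmax(s[1:,4])
    rc=cv2.minAreaRect(np.argwhere(l==i)[:,::-1].astype(np.float32));b=cv2.boxPoints(rc)+[x-25,y-25]
    P=np.array([pt(c,*q,.008)[:2] for q in b]);print(n,s[i,4],P.round(3).tolist(),P.mean(0))
for n,u,v,z in [("c1",439,242,.055),("c2",447,349,.055),("j1",355,248,.055),("fl1",256,247,.18),("fl2",264,369,.18),("bow",597,171,.055),("key",225,339,.003),("case",184,245,.037)]:
    print(n,pt(c,u/1.5,v/1.5,z).round(4))
save(c,"crop",(150,150,420,290),2.9)
```

```text
A [ 0.453 -0.154  0.005] dist 0.478
B [ 0.487 -0.28   0.005] dist 0.561
C [ 0.343 -0.273  0.005] dist 0.438
A 282 [[0.49, -0.109], [0.503, -0.124], [0.419, -0.193], [0.407, -0.178]] [ 0.4549088  -0.15113415]
B 297 [[0.538, -0.259], [0.542, -0.279], [0.436, -0.296], [0.432, -0.276]] [ 0.48678679 -0.27749348]
c1 [ 0.5841 -0.0238  0.055 ]
c2 [ 0.4066 -0.0391  0.055 ]
j1 [0.572  0.1164 0.055 ]
fl1 [0.5586 0.2504 0.18  ]
fl2 [0.3841 0.234  0.18  ]
bow [ 0.7067 -0.2853  0.055 ]
key [0.4123 0.3476 0.003 ]
case [0.5748 0.4129 0.037 ]
```

View pics/crop.png

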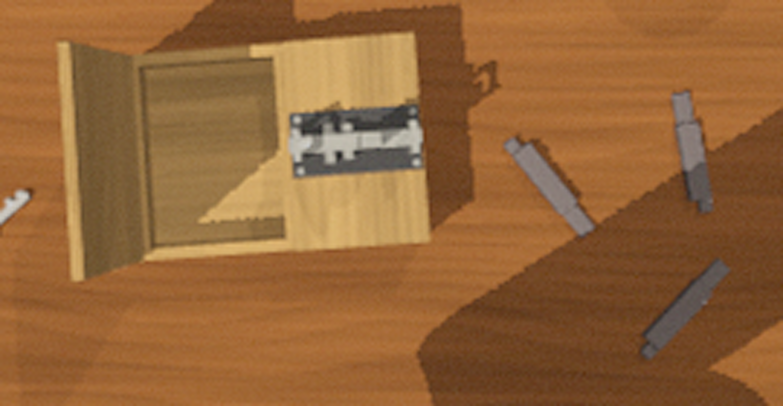

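The crop confirms B, at crop pixels (692,150): it is a lever and the farthest from the base (0.561 m, against 0.478 for A and 0.438 for C). Now I'll move above it.

>>> arm_command --pt "0.25 -0.22 -0.95 0 0 0" --pt "0.25 -0.22 -0.95 0 0 0" --pt "0.25 -0.22 -0.95 0 0 0" --pt "0.25 -0.22 -0.95 0 0 0" --pt "0.25 -0.22 -0.95 0 0 0" --pt "0.25 -0.22 -0.95 0 0 0" --pt "0.25 -0.22 -0.95 0 0 0" --pt "0.25 -0.22 -0.95 0 0 0" --pt "0.25 -0.22 -0.95 0 0 0" --pt "0.25 -0.22 -0.95 0 0 0" --gripper 0.2 --force 30

```text
t: 1.1
eef_pos: [0.3672, -0.3458, 0.1829]
tool_rot: [2.055, 0.323, -2.061]
contact_force: [0.3, -0.3, 0.9]
gripper_width: 0.604
```

>>> arm_command --pt "0.25 -0.22 -0.95 0 0 0" --pt "0.25 -0.22 -0.95 0 0 0" --pt "0.25 -0.22 -0.95 0 0 0" --pt "0 0 0 0.73 0 0" --pt "0 0 0 0.73 0 0" --pt "0 0 0 0 0 0"

```text
t: 1.7
eef_pos: [0.4339, -0.3033, 0.1601]
tool_rot: [2.138, 0.174, -2.153]
contact_force: [-0.2, 0.2, -0.9]
gripper_width: 0.597
```

```bash
cat >> h.py <<'E'
def go(p,yaw=None):
    """world target -> shift in tool units; yaw = wanted direction (deg) of tool y"""
    s=state();M=R.from_rotvec(s["tool_rot"]).as_matrix();e=M.T@(np.array(p)-s["eef_pos"])/.025
    a=np.degrees(np.arctan2(M[1,1],M[0,1]));print("shift units",e.round(2),"yaw now",a.round(2),"turn units",None if yaw is None else round(-(yaw-a)/6,2),"tilt",M[:,0].round(3))
E
python3 - <<'E'
from h import *
st();go((.487,-.2775,.15),-80.9)
E
```

```text
t 1.7 p [ 0.4339 -0.3033  0.1601] r [[-0.007, 0.153, -0.988], [0.008, -0.988, -0.153], [-1.0, -0.009, 0.006]] F [-0.2  0.2 -0.9] g 0.5969318571578263
shift units [ 0.4  -0.69 -2.26] yaw now -81.21 turn units -0.05 tilt [-0.007  0.008 -1.   ]
```

>>> arm_command --pt "0.1 -0.23 -0.8 0 0 0" --pt "0.1 -0.23 -0.8 0 0 0" --pt "0.1 -0.23 -0.8 0 0 0" --pt "0 0 0 0 0 0"

```text
t: 2.1
eef_pos: [0.4912, -0.2766, 0.1517]
tool_rot: [2.133, 0.182, -2.15]
contact_force: [-0.3, -0.4, 1.2]
gripper_width: 0.598
```

Run:
```python
from h import *
c=cam("wrist");st();go((.487,-.2775,.15),-80.9)
im=c["img"].copy();q=px(c,(.487,-.2775,.01));print(q)
save(c,"w1",None,1.3)
hs=im.astype(int);m=((hs.max(2)-hs.min(2)<35)).astype(np.uint8)
k,l,s,ce=cv2.connectedComponentsWithStats(m)
for i in range(1,k):
    if s[i,4]>800:
        r=cv2.minAreaRect(np.argwhere(l==i)[:,::-1].astype(np.float32));b=cv2.boxPoints(r);P=np.array([pt(c,*x,.01)[:2] for x in b]);print(s[i],P.round(4).tolist(),P.mean(0).round(4))
```

```text
t 2.15 p [ 0.4902 -0.2771  0.1518] r [[-0.009, 0.159, -0.987], [0.008, -0.987, -0.16], [-1.0, -0.009, 0.008]] F [ 0.2  0.2 -0.4] g 0.5950098995716873
shift units [ 0.07 -0.    0.13] yaw now -80.83 turn units 0.01 tilt [-0.009  0.008 -1.   ]
[259.75080647 188.70747201]
[ 250  130   21  112 2083] [[0.5382, -0.2606], [0.5409, -0.2776], [0.4355, -0.2961], [0.4323, -0.2768]] [ 0.4867 -0.2778]
[  79  151   85   96 2290] [[0.4897, -0.1111], [0.5047, -0.1273], [0.4222, -0.1954], [0.404, -0.1787]] [ 0.4552 -0.1531]
[    9   244   497   140 31621] [[0.1973, -0.0216], [0.3898, -0.042], [0.4698, -0.5217], [0.2976, -0.5987]] [ 0.3386 -0.296 ]
```

View pics/w1.png

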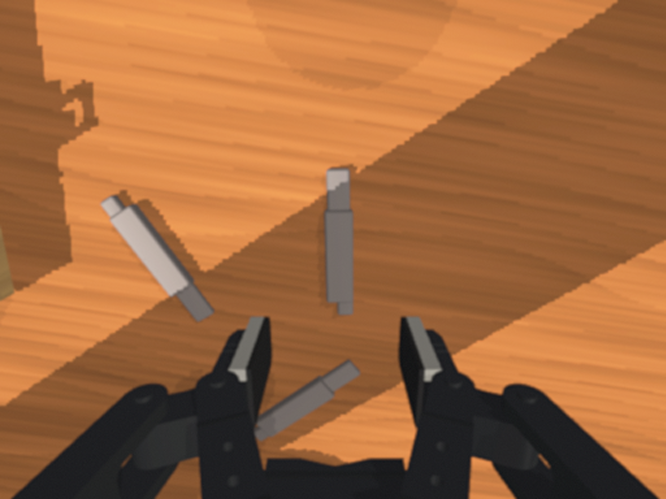

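The wrist view shows the chosen lever upright at (339,240), centred between the fingers, with its body middle a little nearer at row 256. I'll descend and grip.

>>> arm_command --pt "0.87 0 0.07 0 0 0" --pt "0.87 0 0.07 0 0 0" --pt "0.87 0 0.07 0 0 0" --pt "0.87 0 0.07 0 0 0" --pt "0.87 0 0.07 0 0 0" --pt "0.6 0 0.07 0 0 0" --pt "0 0 0 0 0 0"

```text
t: 2.85
eef_pos: [0.4735, -0.2812, 0.0254]
tool_rot: [2.129, 0.186, -2.147]
contact_force: [-0.1, -0.1, 0.4]
gripper_width: 0.604
```

Run:
```python
from h import *
st();go((.478,-.2785,.021),-80.9)
```

```text
t 2.85 p [ 0.4735 -0.2812  0.0254] r [[-0.009, 0.166, -0.986], [0.006, -0.986, -0.166], [-1.0, -0.008, 0.008]] F [-0.1 -0.1  0.4] g 0.6037727756313567
shift units [ 0.17 -0.07 -0.2 ] yaw now -80.47 turn units 0.07 tilt [-0.009  0.006 -1.   ]
```

>>> arm_command --pt "0.17 -0.07 -0.2 0 0 0" --pt "0 0 0 0 0 0"

```text
t: 3.05
eef_pos: [0.478, -0.2792, 0.0221]
tool_rot: [2.129, 0.185, -2.146]
contact_force: [-0.8, 0.7, 0.0]
gripper_width: 0.601
```

>>> arm_command --pt "0 0 0 0 0 0" --pt "0 0 0 0 0 0" --pt "0 0 0 0 0 0" --pt "0 0 0 0 0 0" --pt "0 0 0 0 0 0" --pt "0 0 0 0 0 0" --gripper -1 --force 30

```text
t: 3.65
eef_pos: [0.4796, -0.28, 0.0246]
tool_rot: [2.131, 0.184, -2.141]
contact_force: [0.5, -0.8, 0.1]
gripper_width: 0.222
```

>>> arm_command --pt "-1 0 0 0 0 0" --pt "-1 0 0 0 0 0" --pt "-1 0 0 0 0 0" --pt "-1 0 0 0 0 0" --pt "-1 0 0 0 0 0" --pt "-1 0 0 0 0 0" --pt "-1 0 0 0 0 0" --pt "-1 0 0 0 0 0" --pt "0 0 0 0 0 0"

```text
t: 4.55
eef_pos: [0.4792, -0.28, 0.2315]
tool_rot: [2.129, 0.186, -2.145]
contact_force: [-0.5, -1.3, -0.7]
gripper_width: 0.223
```

Run:
```python
from h import *
st();go((.479,.152,.22),-84.9)
```

```text
t 4.55 p [ 0.4792 -0.28    0.2315] r [[-0.008, 0.167, -0.986], [0.006, -0.986, -0.167], [-1.0, -0.007, 0.007]] F [-0.5 -1.3 -0.7] g 0.22349176502586204
shift units [  0.55 -17.04  -2.88] yaw now -80.4 turn units 0.75 tilt [-0.008  0.006 -1.   ]
```

>>> arm_command --pt "0 -0.95 -0.16 0 0 0" --pt "0 -0.95 -0.16 0 0 0" --pt "0 -0.95 -0.16 0 0 0" --pt "0 -0.95 -0.16 0 0 0" --pt "0 -0.95 -0.16 0 0 0" --pt "0 -0.95 -0.16 0 0 0" --pt "0 -0.95 -0.16 0 0 0" --pt "0 -0.95 -0.16 0 0 0" --pt "0 -0.95 -0.16 0 0 0" --pt "0 -0.95 -0.16 0 0 0"

```text
t: 5.55
eef_pos: [0.477, -0.0325, 0.2271]
tool_rot: [2.126, 0.183, -2.153]
contact_force: [1.0, -0.4, -0.4]
gripper_width: 0.22
```

>>> arm_command --pt "0 -0.95 -0.16 0 0 0" --pt "0 -0.95 -0.16 0 0 0" --pt "0 -0.95 -0.16 0 0 0" --pt "0 -0.95 -0.16 0 0 0" --pt "0 -0.95 -0.16 0 0 0" --pt "0 -0.95 -0.16 0 0 0" --pt "0 -0.95 -0.16 0 0 0" --pt "0 0 0 0.75 0 0" --pt "0 0 0 0 0 0"

```text
t: 6.45
eef_pos: [0.4838, 0.0941, 0.224]
tool_rot: [2.134, 0.23, -2.188]
contact_force: [-0.8, 0.4, 0.5]
gripper_width: 0.224
```

Run:
```python
from h import *
st();go((.479,.152,.22),-84.9)
c=cam("top");save(c,"top1",(140,130,340,270),3.5)
```

```text
t 6.45 p [0.4838 0.0941 0.224 ] r [[-0.029, 0.159, -0.987], [0.05, -0.986, -0.16], [-0.998, -0.054, 0.021]] F [-0.8  0.4  0.5] g 0.22404120135386182
shift units [ 0.28 -2.3  -0.18] yaw now -80.87 turn units 0.67 tilt [-0.029  0.05  -0.998]
```

View pics/top1.png

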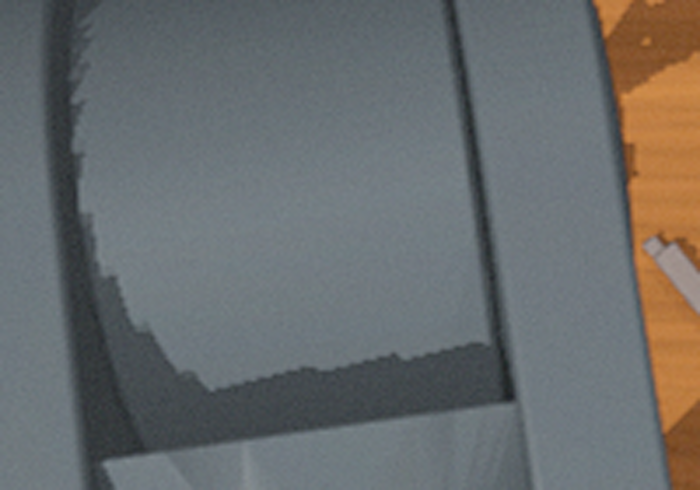

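The arm hides the box from above. The last rows fell short and a tilt has crept in, so I'll check the joints.

Run:
```python
from h import *
s=state();print(np.round(s["joint_positions"],3),np.round(s["joint_vel"],3))
```

```text
[ 0.161  0.223 -0.09   1.279  0.054  3.141] [ 0.016 -0.003 -0.004 -0.001 -0.005  0.   ]
```

The last joint sits at its limit (3.141), so I'll make the equivalent half turn the other way.

>>> arm_command --pt "-0.1 0 0 -1 0 0" --pt "-0.1 0 0 -1 0 0" --pt "-0.1 0 0 -1 0 0" --pt "0 0 0 -1 0 0" --pt "0 0 0 -1 0 0" --pt "0 0 0 -1 0 0" --pt "0 0 0 -1 0 0" --pt "0 0 0 -1 0 0" --pt "0 0 0 -1 0 0" --pt "0 0 0 -1 0 0"

```text
t: 7.5
eef_pos: [0.4842, 0.0956, 0.2307]
tool_rot: [1.46, 1.102, -1.451]
contact_force: [0.3, 0.1, -0.4]
gripper_width: 0.22
```

>>> arm_command --pt "0 0 0 -1 0 0" --pt "0 0 0 -1 0 0" --pt "0 0 0 -1 0 0" --pt "0 0 0 -1 0 0" --pt "0 0 0 -1 0 0" --pt "0 0 0 -1 0 0" --pt "0 0 0 -1 0 0" --pt "0 0 0 -1 0 0" --pt "0 0 0 -1 0 0" --pt "0 0 0 -1 0 0"

```text
t: 8.5
eef_pos: [0.4843, 0.0971, 0.2299]
tool_rot: [0.657, 1.528, -0.599]
contact_force: [0.2, -0.3, -0.4]
gripper_width: 0.219
```

>>> arm_command --pt "0 0 0 -1 0 0" --pt "0 0 0 -1 0 0" --pt "0 0 0 -1 0 0" --pt "0 0 0 -1 0 0" --pt "0 0 0 -1 0 0" --pt "0 0 0 -1 0 0" --pt "0 0 0 -1 0 0" --pt "0 0 0 -1 0 0" --pt "0 0 0 -1 0 0"

```text
t: 9.4
eef_pos: [0.4844, 0.0985, 0.229]
tool_rot: [-0.103, 1.592, 0.19]
contact_force: [0.3, 1.2, -0.8]
gripper_width: 0.22
```

```bash
cat >> h.py <<'E'
def turn(yaw):
    M=R.from_rotvec(state()["tool_rot"]).as_matrix();a=np.radians(yaw);y=np.array([np.cos(a),np.sin(a),0]);x=np.array([0,0,-1.])
    G=np.c_[x,y,np.cross(x,y)];print("turn units",(np.degrees(R.from_matrix(M.T@G).as_rotvec())/6).round(2))
E
python3 - <<'E'
from h import *
st();go((.479,.152,.22),95.1);turn(95.1);print(np.round(state()["joint_positions"],2))
E
```

```text
t 9.4 p [0.4844 0.0985 0.229 ] r [[-0.032, -0.184, 0.982], [0.053, 0.981, 0.186], [-0.998, 0.058, -0.022]] F [ 0.3  1.2 -0.8] g 0.21964600220273775
shift units [0.48 2.12 0.19] yaw now 100.62 turn units 0.92 tilt [-0.032  0.053 -0.998]
turn units [ 0.93 -0.23 -0.54]
[ 0.17  0.23 -0.07  1.29  0.06 -0.02]
```

>>> arm_command --pt "0 0 0 0.93 -0.23 -0.54" --pt "0 0.72 0 0 0 0" --pt "0 0.72 0 0 0 0" --pt "0 0.72 0 0 0 0" --pt "0 0 0 0 0 0"

```text
t: 9.9
eef_pos: [0.4793, 0.1542, 0.2286]
tool_rot: [-0.074, 1.569, 0.072]
contact_force: [0.3, -0.4, -0.1]
gripper_width: 0.218
```

Run:
```python
from h import *
c=cam("wrist");st();go((.479,.152,.04),95.1);turn(95.1);save(c,"w2",None,1.3)
ex=np.array([.996,.089,0]);ey=np.array([-.089,.996,0]);B=np.array([.484,.0955,0])
for n,x,y,z in [("comp",0,.057,.012),("hinge",0,.1275,.05),("ledge c",.09,-.1275,.055),("wall c",.09,.1275,.05),("knob",0,-.085,.1075)]:
    print(n,(px(c,B+x*ex+y*ey+[0,0,z])*1.3).round())
```

```text
t 9.95 p [0.4793 0.1533 0.2285] r [[0.001, -0.093, 0.996], [-0.002, 0.996, 0.093], [-1.0, -0.002, 0.001]] F [-0.4 -0.7 -0.4] g 0.2185803301937334
shift units [ 7.54 -0.04 -0.02] yaw now 95.33 turn units 0.04 tilt [ 0.001 -0.002 -1.   ]
turn units [0.04 0.01 0.02]
comp [332. 216.]
hinge [421. 228.]
ledge c [116. 330.]
wall c [413. 328.]
knob [114. 250.]
```

View pics/w2.png

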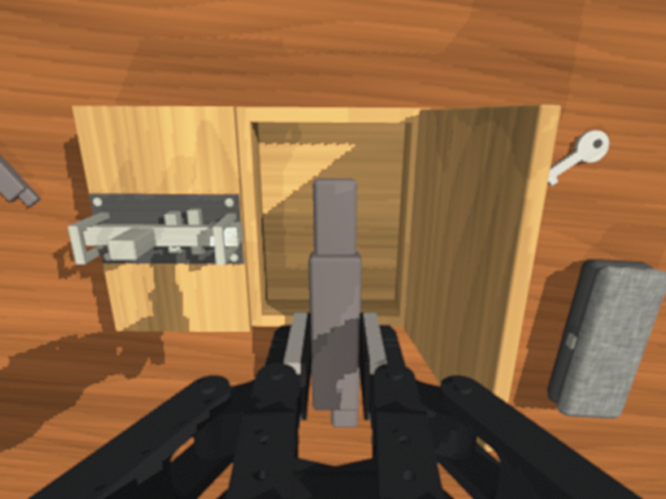

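Wrist view: the lever is held straight with its spoon up. The predicted compartment centre (332,216) and ledge corner (116,330) match the picture, so the box pose is right. Lowering now.

>>> arm_command --pt "0.85 0 0.03 0 0 0" --pt "0.85 0 0.03 0 0 0" --pt "0.85 0 0.03 0 0 0" --pt "0.85 0 0.03 0 0 0" --pt "0.85 0 0.03 0 0 0" --pt "0.85 0 0.03 0 0 0" --pt "0.85 0 0.03 0 0 0" --pt "0.85 0 0.03 0 0 0" --pt "0.5 0 0.03 0 0 0" --pt "0 0 0 0 0 0"

```text
t: 10.95
eef_pos: [0.4881, 0.1471, 0.0398]
tool_rot: [-0.072, 1.567, 0.068]
contact_force: [0.2, 0.4, -0.3]
gripper_width: 0.22
```

Run:
```python
from h import *
st();go((.483,.152,.038),95.1);turn(95.1)
```

```text
t 10.95 p [0.4881 0.1471 0.0398] r [[0.003, -0.089, 0.996], [-0.003, 0.996, 0.089], [-1.0, -0.003, 0.003]] F [ 0.2  0.4 -0.3] g 0.21995706703321607
shift units [ 0.07  0.21 -0.19] yaw now 95.12 turn units 0.0 tilt [ 0.003 -0.003 -1.   ]
turn units [0.   0.03 0.03]
```

>>> arm_command --pt "0.07 0.2 -0.15 0 0 0" --pt "0 0 0 0 0 0"

```text
t: 11.15
eef_pos: [0.484, 0.1513, 0.0387]
tool_rot: [-0.072, 1.566, 0.067]
contact_force: [-0.5, 0.1, -0.9]
gripper_width: 0.219
```

>>> arm_command --pt "0 0 0 0 0 0" --pt "0 0 0 0 0 0" --pt "0 0 0 0 0 0" --pt "0 0 0 0 0 0" --pt "0 0 0 0 0 0" --gripper 0.1

```text
t: 11.65
eef_pos: [0.4854, 0.1519, 0.0411]
tool_rot: [-0.071, 1.562, 0.068]
contact_force: [-0.4, -0.4, 0.0]
gripper_width: 0.548
```

>>> arm_command --pt "-0.3 0 0 0 0 0" --pt "-1 0 0 0 0 0" --pt "-1 0 0 0 0 0" --pt "-1 0 0 0 0 0" --pt "-1 0 0 0 0 0" --pt "-1 0 0 0 0 0" --pt "-1 0 0 0 0 0" --pt "-1 0 0 0 0 0" --pt "-1 0 0 0 0 0" --pt "-1 0 0 0 0 0"

```text
t: 12.65
eef_pos: [0.4808, 0.1512, 0.2848]
tool_rot: [-0.072, 1.566, 0.067]
contact_force: [-0.2, 0.2, 0.0]
gripper_width: 0.553
```

Run:
```python
from h import *
st();go((.467,.305,.255),95.1);turn(95.1)
c=cam("wrist");save(c,"w3",None,1.2)
```

```text
t 12.65 p [0.4808 0.1512 0.2848] r [[0.004, -0.089, 0.996], [-0.003, 0.996, 0.089], [-1.0, -0.003, 0.003]] F [-0.2  0.2  0. ] g 0.5526138475832532
shift units [ 1.17  6.18 -0.01] yaw now 95.08 turn units -0.0 tilt [ 0.004 -0.003 -1.   ]
turn units [-0.    0.03  0.03]
```

View pics/w3.png

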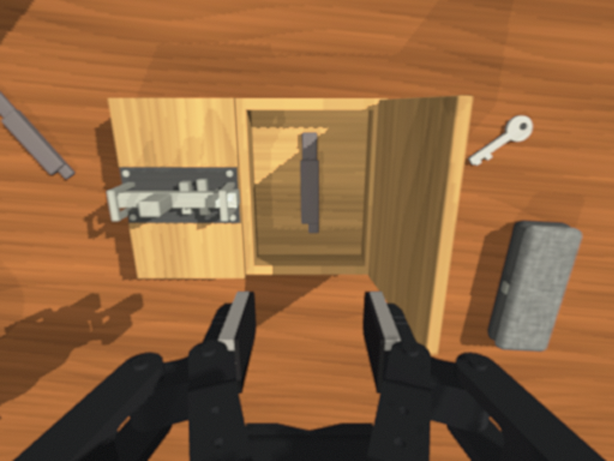

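The lever (309,185) lies free inside the compartment. The tool axes now line up with the box axes. I'll shut the fingers and go round behind the flap.

>>> arm_command --pt "0 0.9 0 0 0 0" --pt "0 0.9 0 0 0 0" --pt "0 0.9 0 0 0 0" --pt "0 0.9 0 0 0 0" --pt "0 0.9 0 0 0 0" --pt "0 0.9 0 0 0 0" --pt "0 0.9 0 0 0 0" --pt "0 0 0 0 0 0" --gripper -1

```text
t: 13.5
eef_pos: [0.4673, 0.3136, 0.2943]
tool_rot: [-0.067, 1.556, 0.068]
contact_force: [0.4, 0.2, -0.3]
gripper_width: -0.001
```

>>> arm_command --pt "0.8 0 0 0 0 0" --pt "0.8 0 0 0 0 0" --pt "0.8 0 0 0 0 0" --pt "0.8 0 0 0 0 0" --pt "0.8 0 0 0 0 0" --pt "0.8 0 0 0 0 0" --pt "0 0 0 0 0 0"

```text
t: 14.2
eef_pos: [0.469, 0.3111, 0.1729]
tool_rot: [-0.067, 1.553, 0.069]
contact_force: [0.2, -0.3, 0.6]
gripper_width: -0.003
```

```bash
cat >> h.py <<'E'
ex=np.array([.996,.089,0]);ey=np.array([-.089,.996,0]);B=np.array([.484,.0955,0])
def bx():
    s=state();d=s["eef_pos"]-B;print("box x,y,z",(d@ex).round(4),(d@ey).round(4),d[2].round(4),"F",np.round(s["contact_force"],1),"g",round(s["gripper_width"],3),"t",s["t"])
E
python3 - <<'E'
from h import *
bx();turn(95.1);print(np.round(state()["joint_positions"],2))
E
```

```text
box x,y,z 0.0043 0.216 0.1729 F [ 0.2 -0.3  0.6] g -0.003 t 14.2
turn units [-0.02  0.16 -0.  ]
[ 0.59  0.35 -0.04  1.16 -0.01  0.5 ]
```

>>> arm_command --pt "0 -0.48 0 0 0.15 0" --pt "0.05 -0.48 0 0 0 0" --pt "0.05 -0.48 0 0 0 0" --pt "0.05 -0.48 0 0 0 0" --pt "0.05 -0.48 0 0 0 0" --pt "0.05 -0.48 0 0 0 0" --pt "0.05 -0.48 0 0 0 0" --pt "0.05 -0.48 0 0 0 0" --pt "0.05 -0.48 0 0 0 0"

```text
t: 15.1
eef_pos: [0.4806, 0.1946, 0.1669]
tool_rot: [-0.065, 1.565, 0.07]
contact_force: [0.0, 1.6, -0.8]
gripper_width: 0.001
```

Run:
```python
from h import *
bx();turn(95.1);c=cam("scene");save(c,"s2",(170,80,400,270),3)
```

```text
box x,y,z 0.0054 0.099 0.1669 F [ 0.   1.6 -0.8] g 0.001 t 15.1
turn units [-0.02  0.05 -0.03]
```

View pics/s2.png

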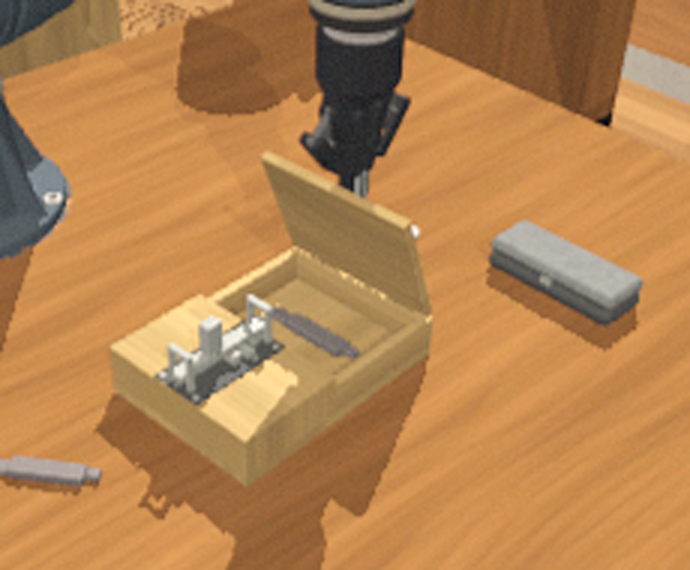

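Flap is at about 65° with the fingertips behind it. I'll follow it down in an arc.

>>> arm_command --pt "0.17 -0.39 0 0 0 0" --pt "0.17 -0.39 0 0 0 0" --pt "0.17 -0.39 0 0 0 0" --pt "0.4 -0.33 0 0 0 0" --pt "0.4 -0.33 0 0 0 0" --pt "0.4 -0.33 0 0 0 0" --pt "0.34 -0.1 0 0 0 0" --pt "0.34 -0.1 0 0 0 0" --pt "0.34 -0.1 0 0 0 0" --pt "0.34 -0.1 0 0 0 0"

```text
t: 16.15
eef_pos: [0.4868, 0.1236, 0.083]
tool_rot: [-0.065, 1.566, 0.068]
contact_force: [-0.2, 1.5, 0.9]
gripper_width: 0.003
```

Run:
```python
from h import *
bx();turn(95.1)
```

```text
box x,y,z 0.0053 0.0278 0.083 F [-0.2  1.5  0.9] g 0.003 t 16.15
turn units [-0.04  0.04 -0.02]
```

>>> arm_command --pt "0.15 0 0 0 0 0" --pt "0.15 0 0 0 0 0" --pt "0.1 0 0 0 0 0"

```text
t: 16.45
eef_pos: [0.4868, 0.1235, 0.0731]
tool_rot: [-0.066, 1.565, 0.068]
contact_force: [-26.6, -8.3, 80.6]
gripper_width: 0.002
```

>>> arm_command --pt "0.12 0 0 0 0 0" --pt "0.12 0 0 0 0 0"

```text
t: 16.65
eef_pos: [0.4868, 0.1236, 0.0731]
tool_rot: [-0.066, 1.562, 0.068]
contact_force: [-29.9, -7.9, 73.9]
gripper_width: -0.002
```

The flap is pressed shut against a hard stop. Retreat, turn 90° and go above the knob.

>>> arm_command --pt "-0.5 0 0 0 0 0" --pt "-1 0 0 0 0 0" --pt "-1 0 0 0 0 0" --pt "-1 0 0 0 0 0" --pt "-1 0 0 0 0 0" --pt "-1 -0.8 0 0 0 0" --pt "0 -0.8 0 0 0 0" --pt "0 -0.8 0 0 0 0" --pt "0 -0.8 0 0 0 0" --pt "0 -0.8 0 0 0 0"

```text
t: 17.65
eef_pos: [0.4953, 0.0244, 0.219]
tool_rot: [-0.07, 1.555, 0.075]
contact_force: [0.1, 0.1, -0.5]
gripper_width: 0.003
```

>>> arm_command --pt "0 0 0 1 0 0" --pt "0 0 0 1 0 0" --pt "0 0 0 1 0 0" --pt "0 0 0 1 0 0" --pt "0 0 0 1 0 0" --pt "0 0 0 1 0 0" --pt "0 0 0 1 0 0" --pt "0 0 0 1 0 0" --pt "0 0 0 1 0 0" --pt "0 0 0 1 0 0" --gripper 0.1

```text
t: 18.65
eef_pos: [0.4964, 0.0234, 0.2192]
tool_rot: [0.784, 1.415, -0.765]
contact_force: [-0.2, 0.9, -0.2]
gripper_width: 0.549
```

>>> arm_command --pt "0 0 0 1 0 0" --pt "0 0 0 1 0 0" --pt "0 0 0 1 0 0" --pt "0 0 0 1 0 0" --pt "0 0 0 1 0 0" --pt "0 0 0 0 0 0"

```text
t: 19.25
eef_pos: [0.4969, 0.0247, 0.2192]
tool_rot: [1.199, 1.212, -1.173]
contact_force: [0.7, -0.4, -0.6]
gripper_width: 0.55
```

Run:
```python
from h import *
bx();turn(5.1);go(B-.083*ey+[0,0,.19]);print(np.round(state()["joint_positions"],2))
```

```text
box x,y,z 0.0066 -0.0717 0.2192 F [ 0.7 -0.4 -0.6] g 0.55 t 19.25
turn units [-0.58 -0.03 -0.17]
shift units [ 1.16 -0.26  0.47] yaw now 1.65 turn units None tilt [ 0.018  0.004 -1.   ]
[ 0.05  0.2  -0.13  1.22  0.    1.59]
```

>>> arm_command --pt "0 0 0 -0.58 0 -0.17" --pt "0.6 -0.13 0.2 0 0 0" --pt "0.6 -0.13 0.2 0 0 0" --pt "0 0 0 0 0 0"

```text
t: 19.65
eef_pos: [0.4919, 0.0147, 0.1888]
tool_rot: [1.133, 1.259, -1.128]
contact_force: [-0.8, 0.1, -0.0]
gripper_width: 0.548
```

Run:
```python
from h import *
c=cam("wrist");bx();turn(5.1);save(c,"w4",None,1.5)
for y in (-.094,-.076):
  for x in (-.007,.007): print("knob top t=0",x,y,(px(c,B+x*ex+y*ey+[0,0,.1075])*1.5).round())
```

```text
box x,y,z 0.0012 -0.081 0.1898 F [ 0.1 -0.3  0.4] g 0.553 t 19.7
turn units [ 0.16 -0.03 -0.02]
knob top t=0 -0.007 -0.094 [371. 341.]
knob top t=0 0.007 -0.094 [399. 342.]
knob top t=0 -0.007 -0.076 [371. 307.]
knob top t=0 0.007 -0.076 [400. 308.]
```

View pics/w4.png

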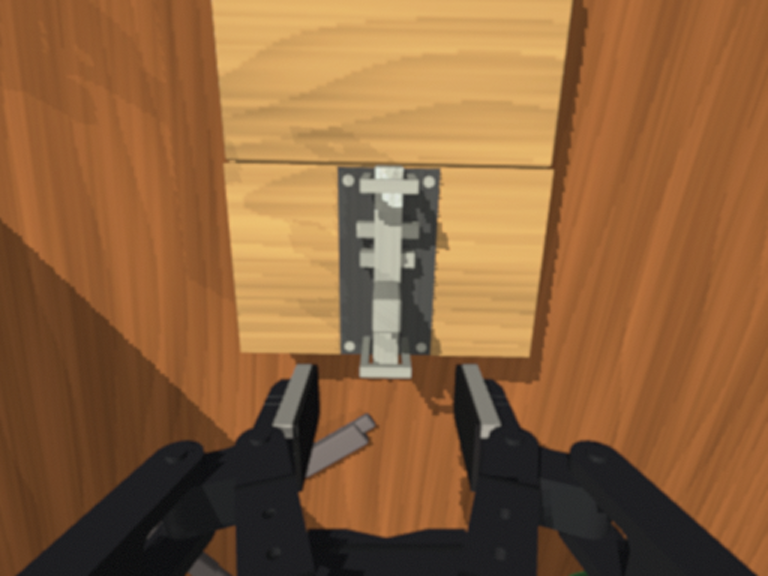

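The flap is flush in the view and the knob top is at (386,316), which means about 4 mm of travel; it's at box y ≈ -81 mm, right under the tool. Descend and pinch.

>>> arm_command --pt "0.7 0 0 0.16 0 0" --pt "0.7 0 0 0 0 0" --pt "0.7 0 0 0 0 0" --pt "0.7 0 0 0 0 0" --pt "0.5 0 0 0 0 0" --pt "0 0 0 0 0 0"

```text
t: 20.3
eef_pos: [0.4967, 0.017, 0.1101]
tool_rot: [1.143, 1.25, -1.127]
contact_force: [-0.2, -0.2, 0.8]
gripper_width: 0.549
```

Run:
```python
from h import *
bx();turn(5.1);go(B-.081*ey+[0,0,.1])
```

```text
box x,y,z 0.0057 -0.0793 0.1101 F [-0.2 -0.2  0.8] g 0.549 t 20.3
turn units [ 0.1  -0.03 -0.1 ]
shift units [ 0.4  -0.23  0.07] yaw now 5.69 turn units None tilt [ 0.01   0.004 -1.   ]
```

>>> arm_command --pt "0.2 -0.12 0.04 0.1 0 -0.1" --pt "0.2 -0.12 0.04 0 0 0" --pt "0 0 0 0 0 0"

```text
t: 20.6
eef_pos: [0.492, 0.0147, 0.1017]
tool_rot: [1.145, 1.252, -1.14]
contact_force: [0.9, 0.1, 0.3]
gripper_width: 0.549
```

>>> arm_command --pt "0 0 0 0 0 0" --pt "0 0 0 0 0 0" --pt "0 0 0 0 0 0" --pt "0 0 0 0 0 0" --pt "0 0 0 0 0 0" --gripper -1 --force 30

```text
t: 21.1
eef_pos: [0.492, 0.0146, 0.1029]
tool_rot: [1.146, 1.251, -1.139]
contact_force: [-0.6, -0.3, -2.5]
gripper_width: 0.159
```

Run:
```python
from h import *
bx();turn(5.1)
```

```text
box x,y,z 0.0007 -0.0812 0.1029 F [-0.6 -0.3 -2.5] g 0.159 t 21.1
turn units [ 0.01 -0.03 -0.02]
```

>>> arm_command --pt "-0.15 0 0 0 0 0" --pt "-0.15 0 0 0 0 0" --pt "-0.14 0 0 0 0 0" --pt "0 0 0 0 0 0"

```text
t: 21.5
eef_pos: [0.492, 0.0146, 0.1149]
tool_rot: [1.146, 1.251, -1.14]
contact_force: [-1.3, -0.5, -1.7]
gripper_width: 0.154
```

Run:
```python
from h import *
bx();go(B-.042*ey+[0,0,.1135]);turn(5.1)
```

```text
box x,y,z 0.0008 -0.0813 0.1149 F [-1.3 -0.5 -1.7] g 0.154 t 21.5
shift units [ 0.06 -0.03 -1.57] yaw now 5.16 turn units None tilt [ 0.002  0.003 -1.   ]
turn units [ 0.01 -0.03 -0.02]
```

Lifted about 12 mm. Slide along box +y (tool -z).

>>> arm_command --pt "0 0 -0.3 0 0 0" --pt "0 0 -0.3 0 0 0" --pt "0 0 -0.3 0 0 0" --pt "0 0 -0.3 0 0 0" --pt "0 0 0 0 0 0"

```text
t: 22.0
eef_pos: [0.4891, 0.0474, 0.115]
tool_rot: [1.146, 1.251, -1.139]
contact_force: [-0.8, 1.4, -0.1]
gripper_width: 0.156
```

Run:
```python
from h import *
bx();turn(5.1)
```

```text
box x,y,z 0.0008 -0.0484 0.115 F [-0.8  1.4 -0.1] g 0.156 t 22.0
turn units [ 0.01 -0.03 -0.02]
```

>>> arm_command --pt "0 0 -0.2 0 0 0" --pt "0 0 -0.1 0 0 0" --pt "0 0 -0.1 0 0 0"

```text
t: 22.3
eef_pos: [0.4885, 0.0533, 0.1149]
tool_rot: [1.139, 1.241, -1.147]
contact_force: [2.6, -29.4, -1.5]
gripper_width: 0.153
```

Run:
```python
from h import *
bx()
```

```text
box x,y,z 0.0007 -0.0424 0.1149 F [  2.6 -29.4  -1.5] g 0.153 t 22.3
```

It reached its end stop (box y = -42 mm, 29 N). Lower it gently, then release.

>>> arm_command --pt "0.15 0 0 0 0 0" --pt "0.15 0 0 0 0 0" --pt "0.14 0 0 0 0 0" --pt "0 0 0 0 0 0"

```text
t: 22.7
eef_pos: [0.4885, 0.0529, 0.1032]
tool_rot: [1.139, 1.239, -1.148]
contact_force: [0.9, -4.1, -1.6]
gripper_width: 0.155
```

>>> arm_command --pt "0 0 0 0 0 0" --pt "0 0 0 0 0 0" --pt "0 0 0 0 0 0" --pt "0 0 0 0 0 0" --gripper 0.1

```text
t: 23.1
eef_pos: [0.489, 0.0535, 0.1037]
tool_rot: [1.139, 1.24, -1.147]
contact_force: [0.2, 0.9, -0.4]
gripper_width: 0.549
```

>>> arm_command --pt "-0.6 0 0 0 0 0" --pt "-1 0 0 0 0 0" --pt "-1 0 0 0 0 0" --pt "-1 0 0 0 0 0" --pt "-1 0 0 0 0 0" --pt "0 0 0.8 0 0 0" --pt "0 0 0.8 0 0 0" --pt "0 0 0.8 0 0 0" --pt "0 0 0 0 0 0"

```text
t: 24.0
eef_pos: [0.4939, -0.0063, 0.2253]
tool_rot: [1.139, 1.239, -1.143]
contact_force: [-0.5, -0.1, 0.7]
gripper_width: 0.55
```

Run:
```python
from h import *
c=cam("wrist");d=cam("scene");bx()
a=cv2.resize(c["img"],(512,384));b=cv2.resize(d["img"][130:235,190:330],(512,384),interpolation=cv2.INTER_CUBIC)
q=np.hstack([a[:,56:456],b[:,56:456]]);cv2.imwrite("pics/fin.png",q[...,::-1])
for z in (.1075,.1195):
  for y in (-.052,-.034): print(z,y,px(c,B+y*ey+[0,0,z]).round(),"->",(px(d,B+y*ey+[0,0,z])).round(1), "panel",((px(d,B+y*ey+[0,0,z])-[190,130])*[512/140,384/105]+[344,0]).round())
```

```text
box x,y,z 0.0007 -0.1007 0.2252 F [-0.7 -0.5 -0.4] g 0.55 t 24.1
0.1075 -0.052 [256. 133.] -> [247.1 182.3] panel [553. 191.]
0.1075 -0.034 [256. 110.] -> [251.9 179.4] panel [570. 180.]
0.1195 -0.052 [256. 136.] -> [247.  178.7] panel [552. 178.]
0.1195 -0.034 [256. 111.] -> [251.8 175.8] panel [570. 167.]
```

View pics/fin.png

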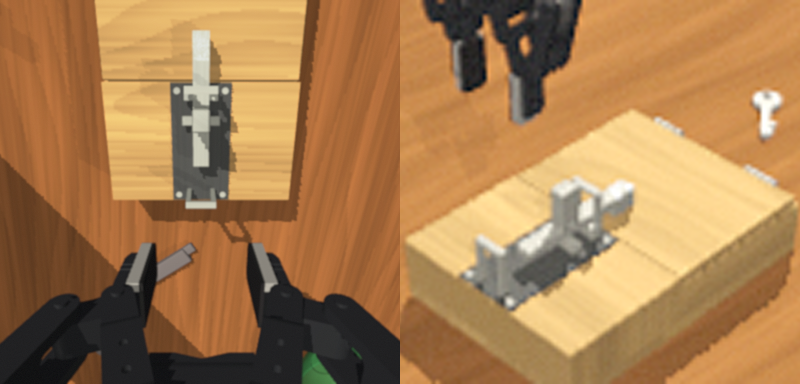

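The left panel shows the bolt's nose at (201,35) well across the flap's edge line (row 80). In the right panel the knob top is around (565,185), matching the bolt-down prediction of (561,186) rather than the lifted one of (561,173). The flap is flush and the robot is clear, so I'm handing in.

```bash
python3 -c "
from rig import *
print(hand_in())"
```

```text
the job is handed in; nothing more can be done
None
```

The lever is in the box, and the flap is shut and bolted. I handed the job in at about t = 24 s of the 70 s allowed; it reports no verdict.

- **Lever:** I took the one farthest from the base (0.56 m, against 0.48 and 0.44 m for the look-alikes). I laid it in the compartment and let go; the wrist picture before closing the flap showed it lying free inside.
- **Flap:** I pushed it over from behind and pressed it down to its stop. It looked flush with the ledge in the pictures before and after bolting.
- **Bolt:** I lifted it about 12 mm and slid it until it hit its end stop, with the knob at box y ≈ -42 mm (about 42 mm of travel). Then I lowered and released it. In the final picture the knob top matches the bolt-down position, and the nose lies across the flap's edge.
- **Final check:** The robot was clear of everything, with contact force near zero.

**What went wrong:**
- The last joint reached its limit while carrying the lever, so I made a half turn the other way.
- The press on the flap peaked at about 86 N at the wrist. That is under the 120 N limit and was applied by the fingertips.
- I did not re-measure the bowl, case and key at the end. No motion went near them, and the key looked untouched in the last picture.

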